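# Pack the balance-check kit tray

### The arm

A 7-joint arm with a two-finger parallel gripper is mounted at the origin on a cart in front of the work surface, level with it; the furniture and walls round the work are solid. World frame = base frame: x ahead of the robot, y to its left, z up, the work surface at z = 0. Lengths are in m, angles in rad, forces in N, time in s.
With the tool pointing down it reaches from about 0.4 to 0.9 m from the base axis. Payload 5.5 kg.
Tool frame: the origin (TCP) lies at the centre of the arm's flange, where the gripper is bolted on; the fingertips stand 178 mm ahead of it and the grasp point (between the pads) lies 159 mm ahead of it (finger_overhang is the distance from the TCP to the fingertips, in m); z points along the fingers, y is the line along which they close (so a half turn about z gives the same grasp; the last joint's range is limited). The gripper opens to 92 mm and grips with 3 to 60 N. Pads are 19 mm wide; open, the fingers measure 130 mm over their backs; the gripper's body (75 mm by 190 mm) begins 47 mm behind the grasp point.
Start: joints at [1.467, 0.501, -0.427, 1.55, 0.221, 1.138, -0.21], TCP at [0.233, -0.607, 0.405] pointing down, gripper open.
Joint ranges: [-2.88, 2.88], [-0.31, 2.03], [-1.54, 1.56], [0.2, 2.42], [-1.41, 4.55], [0.19, 2.02], [-2.57, 2.57]. Speed limits (rad/s): [2.57, 2.57, 3.14, 3.14, 3.14, 3.14, 3.14].

### API

Orientations are given as a unit quaternion [x, y, z, w].
In Python, from workcell import * gives the robot as it stands. The module is installed in compiled form; this text tells all that it offers.
- The arm moves only by the shell command python3 -m jog 'ROWS'. ROWS is JSON, a list of rows, each an object with "angular": the turn, a rotation vector about the tool's x, y, z in degrees, a list of three; "offset": the shift along the tool's x, y, z in m, a list of three; "grip": the opening, from 0 (shut) to 1 (fully open). A call has 1 to 20 rows; each row is the pose to reach, as a shift and turn from the pose commanded when the call began, along the tool's axes at that moment; what a row does not reach only later rows make up. A row lasts 1/12 s, in which the tool goes at most 41.7 mm and 7.16 degrees, less where a joint would pass 70% of its speed; a pose out of reach is approached as far as the arm can. A call with a gripper value outside its range is refused whole. The fingers move at their own pace and stop on an object; the grip force is fixed at half the most. Time passes only in rows, so rows that repeat a pose let the fingers close. It gives the time, the measured TCP pose, the force, the opening and the grip force at its end, in the units of the state.
- state(): the state, without advancing time (a new reading comes with each control period).
- get_image(name): name is "scene" or "top" or "wrist"; returns the picture (384x512x3 uint8, red, green, blue); there is no depth.
- camera_model(name): a dict with "fx", "fy", "cx", "cy" (pixels), "R" (3x3) and "t" (3): a world point X has camera coordinates R X + t; the wrist camera has in their place "mount" (4x4, takes a point from camera to tool coordinates, whose origin is the TCP and whose axes are the flange's). Camera axes: x right, y down, z forward; pixel columns grow to the right and rows downward; lengths in m; the calibration is good to about 2 mm. A picture is of the moment at which its call begins: read the wrist's pose just before it. camera_model takes no time and is no camera call.
- hand_in(): hands the job in; it is judged then, once.
The state is a dict: "time_s": time; "joints": joint angles; "joint_vel": joint speeds; "joint_torque": joint torques, N m; "ee_pos": TCP position; "tcp_rot": TCP orientation; "wrist_force": force on the tool from outside, world axes, zero at the start; "wrist_torque": the same for the moment, N m; "opening": finger opening in m; "grasp_force": force on a finger pad.
Only numpy, scipy, OpenCV 4.12 (cv2) and the standard library are available. Lean on these libraries where they do the work, as an engineer would, in place of code of your own. Each camera call takes 0.05 s, during which the arm holds its last target. There are 200 camera calls.

### The job

Pack the balance-check kit: put the large clear bottle with the blue cap, the slim sample jar and the two brass weights upright into the kit tray, each standing in the ring nest made for it (widest nest for the bottle, next for the jar, then the larger weight, smallest nest for the small weight). Set the bottle and the jar down gently rather than dropping them, and leave the squat jar and the smaller, white bottle standing where they are.

Things in the scene. Friction and masses are not known exactly. Their poses are not given: they have to be found in the camera images.
- bottle: Large clear laboratory bottle with a blue screw cap, to be packed: body 70 mm in diameter up to 116 mm, then cap and neck 38 mm in diameter from 116 to 164 mm, about 0.3 kg. Grasp it by the cap. Stands upright on the worktop. Origin: centre of its underside; z up.
- jar: Slim sample jar with a white screw lid, to be packed: 52 mm in diameter (lid 53 mm, from 54 mm up), 68 mm tall, about 0.15 kg, stands upright. Origin: centre of its underside; z up.
- big_weight: The larger brass knobbed weight, to be packed: 34 mm in diameter, 44 mm tall, 0.2 kg, stands upright. Origin: centre of its underside; z up.
- small_weight: The small brass knobbed weight, to be packed: 21 mm in diameter, 30 mm tall, 0.05 kg, stands upright. Origin: centre of its underside; z up.
- squat_jar: Look-alike, to be left alone: squat sample jar with a white lid, wider and lower than the slim one: 61 mm in diameter, 55 mm tall. Origin: centre of its underside; z up.
- small_bottle: Look-alike, to be left alone: the smaller, opaque white bottle with a white cap: 60 mm in diameter, 150 mm tall. Origin: centre of its underside; z up. (Mind the fixed overhead stirrer behind the things: its head hangs over x 0.55 to 0.71, y -0.20 to -0.04 m, 0.34 m above the worktop and up; swing across with the arm drawn in.)
- nest_bottle: Fixed grey ring nest for the large bottle (the widest): inner diameter 86 mm, outer 94 mm. Origin: centre of its underside, 5 mm above the worktop; inner floor 2 mm, wall top 10 mm above the origin. One of four, 104 mm apart in a square on a fixed 216 mm square metal tray (rim 12 mm above the worktop); the tray's place and yaw and which nest is at which corner vary.
- nest_jar: Fixed grey ring nest for the slim jar (second widest): inner diameter 69 mm, outer 77 mm. Origin: centre of its underside, 5 mm above the worktop; inner floor 2 mm, wall top 10 mm above the origin. One of four, 104 mm apart in a square on a fixed 216 mm square metal tray (rim 12 mm above the worktop); the tray's place and yaw and which nest is at which corner vary.
- nest_big_weight: Fixed grey ring nest for the larger weight (third widest): inner diameter 50 mm, outer 58 mm. Origin: centre of its underside, 5 mm above the worktop; inner floor 2 mm, wall top 10 mm above the origin. One of four, 104 mm apart in a square on a fixed 216 mm square metal tray (rim 12 mm above the worktop); the tray's place and yaw and which nest is at which corner vary.
- nest_small_weight: Fixed grey ring nest for the small weight (the smallest): inner diameter 37 mm, outer 45 mm. Origin: centre of its underside, 5 mm above the worktop; inner floor 2 mm, wall top 10 mm above the origin. One of four, 104 mm apart in a square on a fixed 216 mm square metal tray (rim 12 mm above the worktop); the tray's place and yaw and which nest is at which corner vary.
There are look-alikes about, which are no part of the job. What is shaped like the jar but orange is not meant.

How it is judged:
At the end, for the whole second after the job is handed in: Bottle, jar and both weights each stand upright (0.1 rad) and still on the floor of their own nest (axes within 12 mm, underside under 6 mm above the nest's underside); squat jar and smaller bottle still stand (0.15 rad) within 30 mm of where they started (horizontal distance between bottle and nest_bottle below 0.012 m and z of bottle in the frame of nest_bottle between -0.003 and 0.006 m and angle between each of bottle, jar, big_weight, small_weight's own z axis and vertical below 0.1 rad and linear speed of each of bottle, jar, big_weight, small_weight below 0.03 m/s and horizontal distance between jar and nest_jar below 0.012 m and z of jar in the frame of nest_jar between -0.003 and 0.006 m and horizontal distance between big_weight and nest_big_weight below 0.012 m and z of big_weight in the frame of nest_big_weight between -0.003 and 0.006 m and horizontal distance between small_weight and nest_small_weight below 0.012 m and z of small_weight in the frame of nest_small_weight between -0.003 and 0.006 m and distance of each of squat_jar, small_bottle from where it was at the start of the episode below 0.03 m and angle between each of squat_jar, small_bottle's own z axis and vertical below 0.15 rad); the robot touches nothing.
It fails at once if the squat jar or the smaller bottle is moved more than 30 mm or knocked over (distance of any of squat_jar, small_bottle from where it was at the start of the episode above 0.03 m or angle between any of squat_jar, small_bottle's own z axis and vertical above 0.5 rad).
It fails at once if the bottle or the jar is dropped (falls free from more than about 25 mm) ((contact force between bottle and anything else below 0.01 N and linear speed of bottle above 0.7 m/s) or (contact force between jar and anything else below 0.01 N and linear speed of jar above 0.7 m/s)).
It also fails if it takes over 136 s, if anything falls off the work surface, if the arm or the gripper's body presses on something with over 40 N, if the wrist force passes 120 N, or if a joint passes its speed limit or range.

## Working session

There is one attempt and no reset: what is moved stays moved. The work goes in short steps, Python scripts to look and compute and a shell command to move; the robot and the scene stay as the last step left them, time stands still between calls to the robot, and variables do not carry over. Pictures are saved under pics/ and viewed, at most 16 in all, crops included, and the job is handed in when it is done.

```bash
mkdir -p pics
cat > h.py <<'E'
from workcell import *
import numpy as np, cv2
from scipy.spatial.transform import Rotation as Rn
def save(n,f,crop=None,s=1):
    st=state(); im=get_image(n); o=im if crop is None else im[crop[1]:crop[3],crop[0]:crop[2]]
    cv2.imwrite('pics/'+f,cv2.resize(o[:,:,::-1],None,fx=s,fy=s,interpolation=cv2.INTER_CUBIC)); return im,st
def ray(n,u,v,st=None):
    c=camera_model(n); d=np.array([(u-c['cx'])/c['fx'],(v-c['cy'])/c['fy'],1.])
    if n=='wrist':
        M=np.array(c['mount']); R=Rn.from_quat(st['tcp_rot']).as_matrix()
        return R@M[:3,3]+np.array(st['ee_pos']), R@M[:3,:3]@d
    R=np.array(c['R']); return -R.T@np.array(c['t']), R.T@d
def px(n,u,v,z,st=None):
    o,d=ray(n,u,v,st); return o+d*(z-o[2])/d[2]
E
python3 - <<'E'
from h import *
_,s=save('top','top1.png',s=1.5);save('scene','scene1.png',s=1.5)
print(s)
for n in('top','scene'):
    c=camera_model(n);print(n,c['fx'],-np.array(c['R']).T@c['t'],np.array(c['R'])[2])
print(camera_model('wrist'))
E
```

```text
{'time_s': 0.0, 'joints': array([ 1.46719249,  0.5018382 , -0.42678764,  1.55139809,  0.22080058,
        1.13831216, -0.21029751]), 'joint_vel': array([-0.00156239, -0.00093318, -0.00102192, -0.0013813 , -0.00117925,
       -0.00050703, -0.00134964]), 'joint_torque': array([ 1.03260177e-04, -5.66581929e+01, -5.81600860e+00, -2.79117143e+01,
       -6.86683995e-02,  3.09603126e-02,  1.96805654e-04]), 'ee_pos': array([ 0.23293426, -0.60646633,  0.40370537]), 'tcp_rot': array([ 9.83224488e-01,  1.82397105e-01, -1.41378327e-04, -9.39746415e-04]), 'wrist_force': array([ 0.0021716 , -0.25484031, -0.14133167]), 'wrist_torque': array([-0.0188964 , -0.04107146, -0.01374123]), 'grasp_force': 0.0, 'opening': 0.09181660637477328}
top 389.87268021314645 [0.26047867 0.04821794 1.21605532] [ 0.18708718 -0.00527215 -0.98232917]
scene 449.56894801879514 [ 0.04935333 -0.85877606  1.15457155] [ 0.29742706  0.60044154 -0.74229853]
{'fx': 270.9093847055283, 'fy': 270.9093847055283, 'cx': 256.1522182727724, 'cy': 190.67938343780207, 'mount': array([[-6.27406404e-04, -9.66024478e-01, -2.58449831e-01,
         7.04766587e-02],
       [ 9.99999785e-01, -6.55648986e-04,  2.30864951e-05,
        -1.80782107e-04],
       [-1.91754489e-04, -2.58449761e-01,  9.66024681e-01,
         2.05594995e-02],
       [ 0.00000000e+00,  0.00000000e+00,  0.00000000e+00,
         1.00000000e+00]])}
```

View pics/top1.png

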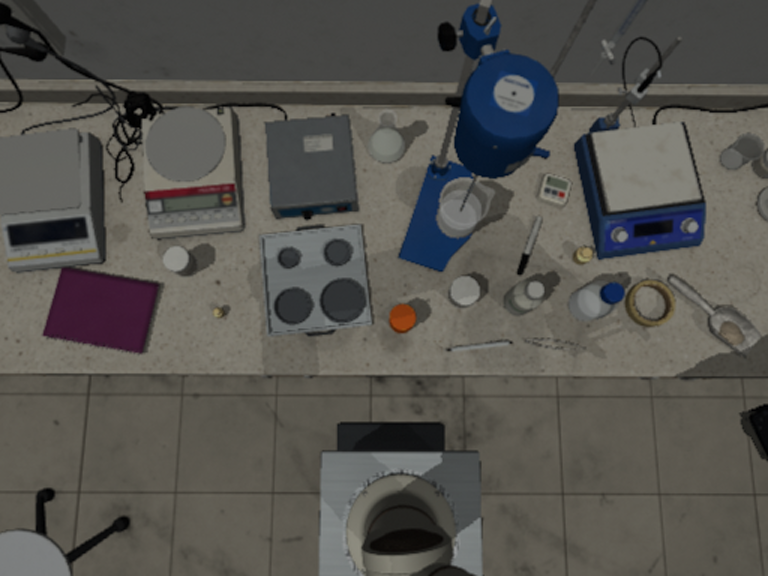

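View pics/scene1.png

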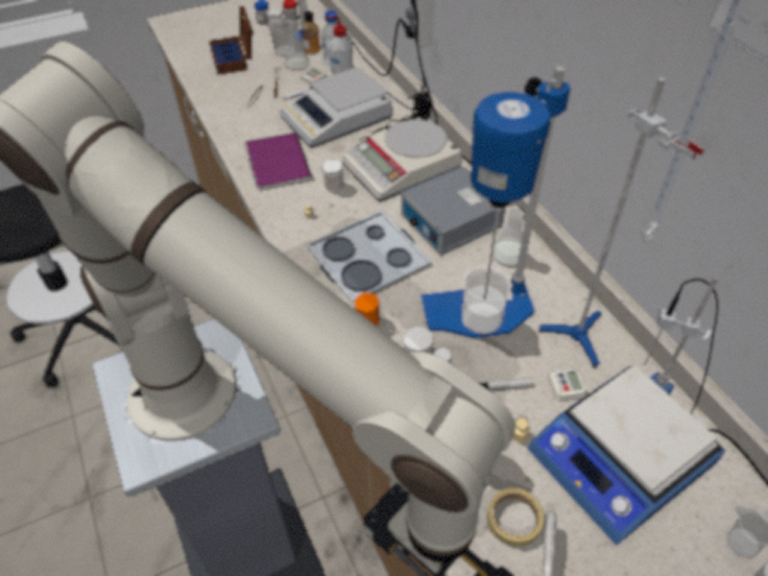

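Top view at 1.5x:
- White lids: (177,260), about 26 px wide, and (464,290), about 31 px wide. The narrower one at left should be the slim jar and the other the squat jar. Orange jar at (402,318), not meant.
- Bottles: blue cap at (612,293) is the target. White cap at (530,292) is the look-alike.
- Brass: big weight at (584,255), small weight at (218,311). Tape roll at (650,302), no part.
- Nests: bottle (342,300), jar (294,305), big weight (338,252), small weight (289,257).

Next I check the choices in one close crop.

Run:
```python
from h import *
im=get_image('top')
a=cv2.resize(im[155:230,95:255],None,fx=5,fy=5,interpolation=cv2.INTER_CUBIC)[:300]
b=cv2.resize(im[155:215,285:445],None,fx=5,fy=5,interpolation=cv2.INTER_CUBIC)
a=cv2.resize(im[145:225,95:255],None,fx=5,fy=3.75,interpolation=cv2.INTER_CUBIC)
cv2.imwrite('pics/c1.png',np.vstack([a,b])[:,:,::-1])
P=dict(bottle=(612,293,.164),sbottle=(535,290,.15),jar=(177,258,.068),squat=(464,288,.055),big=(584,253,.044),small=(217,311,.03),nb=(342,300,.013),nj=(294,305,.013),nbw=(338,252,.013),nsw=(289,257,.013),orange=(402,317,.068),tape=(650,302,.02))
for k,(u,v,z) in P.items(): print(k,px('top',u/1.5,v/1.5,z).round(3))
```

```text
bottle [ 0.446 -0.383  0.164]
sbottle [ 0.453 -0.246  0.15 ]
jar [0.528 0.45  0.068]
squat [ 0.473 -0.128  0.055]
big [ 0.55  -0.38   0.044]
small [0.426 0.374 0.03 ]
nb [0.454 0.12  0.013]
nj [0.442 0.219 0.013]
nbw [0.556 0.13  0.013]
nsw [0.545 0.233 0.013]
orange [ 0.412 -0.002  0.068]
tape [ 0.453 -0.52   0.02 ]
```

View pics/c1.png

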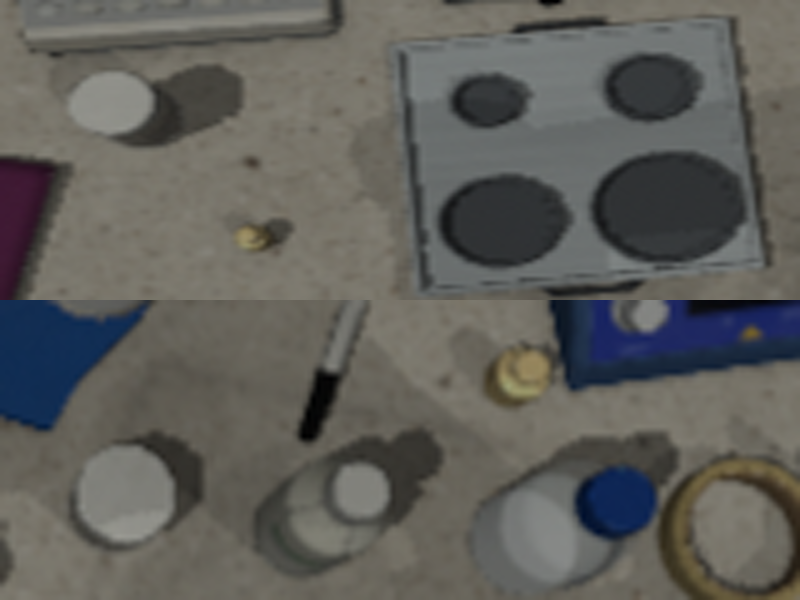

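The crop confirms it. The left lid is 17.4 px wide (slim jar) and the right one 19.6 px (squat jar). The blue-capped clear bottle stands right of the white one, and the nest sizes are as I read them. I start with the bottle.

```bash
cat >> h.py <<'E'
def go(x,y,z,psi):
    s=state(); R=Rn.from_quat(s['tcp_rot']).as_matrix(); a=np.radians(psi); c,n=np.cos(a),np.sin(a)
    Rt=np.array([[c,n,0],[n,-c,0],[0,0,-1]])
    print('t',round(s['time_s'],1),'ee',s['ee_pos'].round(4),'offset',(R.T@(np.array([x,y,z])-s['ee_pos'])).round(4),'ang',np.degrees(Rn.from_matrix(R.T@Rt).as_rotvec()).round(1),'psi now',np.degrees(np.arctan2(R[1,0],R[0,0])).round(1))
E
python3 - <<'E'
from h import *
go(.446,-.383,.47,0)
N=dict(nb=(229,199.7),nj=(95+505/5,145+219/3.75),nbw=(95+653/5,145+88/3.75),nsw=(95+488/5,145+100/3.75))
Q=np.array([px('top',*v,.013)[:2] for v in N.values()]);c=Q.mean(0)
L=np.array([[-52,-52],[-52,52],[52,-52],[52,52]])/1000
R,_=Rn.align_vectors(np.c_[Q-c,np.zeros(4)],np.c_[L,np.zeros(4)])
F=R.apply(np.c_[L,np.zeros(4)])[:,:2]+c
for k,q,f in zip(N,Q,F):print(k,q.round(4),f.round(4))
print(R.as_euler('xyz',degrees=True))
E
```

```text
t 0.1 ee [ 0.2329 -0.6065  0.4039] offset [ 0.279  -0.1323 -0.0659] ang [-0.1  0.  21. ] psi now 21.0
nb [0.4546 0.1169] [0.4535 0.1169]
nj [0.4422 0.2195] [0.4408 0.2201]
nbw [0.5548 0.1294] [0.5567 0.1296]
nsw [0.5436 0.2336] [0.5441 0.2328]
[0.         0.         7.00535495]
```

```bash
python3 -m jog '[{"angular":[0,0,0],"offset":[0,0,-0.066],"grip":1},{"angular":[0,0,0],"offset":[0,0,-0.066],"grip":1},{"angular":[0,0,21],"offset":[0.279,-0.132,-0.066],"grip":1},{"angular":[0,0,21],"offset":[0.279,-0.132,-0.066],"grip":1},{"angular":[0,0,21],"offset":[0.279,-0.132,-0.066],"grip":1},{"angular":[0,0,21],"offset":[0.279,-0.132,-0.066],"grip":1},{"angular":[0,0,21],"offset":[0.279,-0.132,-0.066],"grip":1},{"angular":[0,0,21],"offset":[0.279,-0.132,-0.066],"grip":1},{"angular":[0,0,21],"offset":[0.279,-0.132,-0.066],"grip":1},{"angular":[0,0,21],"offset":[0.279,-0.132,-0.066],"grip":1},{"angular":[0,0,21],"offset":[0.279,-0.132,-0.066],"grip":1},{"angular":[0,0,21],"offset":[0.279,-0.132,-0.066],"grip":1},{"angular":[0,0,21],"offset":[0.279,-0.132,-0.066],"grip":1},{"angular":[0,0,21],"offset":[0.279,-0.132,-0.066],"grip":1},{"angular":[0,0,21],"offset":[0.279,-0.132,-0.066],"grip":1},{"angular":[0,0,21],"offset":[0.279,-0.132,-0.066],"grip":1}]'
python3 - <<'E'
from h import *
im,s=save('wrist','w1.png',s=1.5)
hsv=cv2.cvtColor(im,cv2.COLOR_RGB2HSV)
m=cv2.inRange(hsv,(100,120,30),(125,255,255));n,l,st,c=cv2.connectedComponentsWithStats(m)
for i in range(1,n):
    if st[i,4]>150: print(st[i],c[i],px('wrist',*c[i],.164,s))
go(.446,-.383,.45,0)
E
```

```text
time_s: 1.48
ee_pos: [0.4452, -0.3847, 0.4706]
tcp_rot: [1.0, -0.001, -0.0, 0.0]
wrist_force: [-0.4, -0.6, 1.4]
opening: 0.0919
grasp_force: 0.0
[   2    0  108  118 4660] [52.36974249 74.0055794 ] [ 0.55787632 -0.18484154  0.164     ]
[ 267    0  184   98 8991] [354.28072517  48.69814259] [ 0.57952835 -0.47863822  0.164     ]
[241 162  34  36 954] [257.10377358 180.0524109 ] [ 0.4508259  -0.38524128  0.164     ]
t 1.5 ee [ 0.4454 -0.3845  0.4706] offset [ 0.0006 -0.0015  0.0206] ang [ 0.   0.  -0.1] psi now -0.1
```

View pics/w1.png

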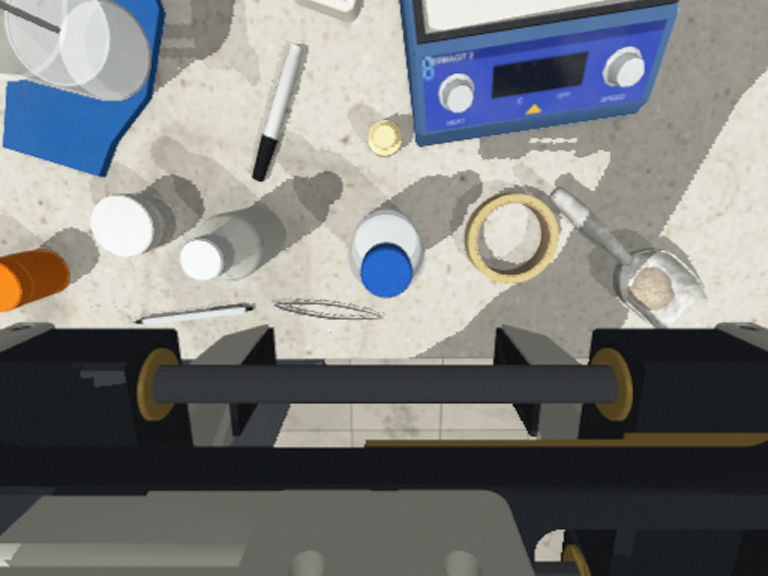

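The wrist view shows the blue cap at (386,270), the big weight at (384,137) and the hotplate edge at (418,140). The cap centre is about (0.449, -0.385). I descend and grip.

```bash
python3 -m jog '[{"angular":[0,0,0],"offset":[0.004,0,0.04],"grip":1},{"angular":[0,0,0],"offset":[0.004,0,0.08],"grip":1},{"angular":[0,0,0],"offset":[0.004,0,0.11],"grip":1},{"angular":[0,0,0],"offset":[0.004,0,0.14],"grip":1},{"angular":[0,0,0],"offset":[0.004,0,0.155],"grip":1},{"angular":[0,0,0],"offset":[0.004,0,0.166],"grip":1},{"angular":[0,0,0],"offset":[0.004,0,0.166],"grip":1},{"angular":[0,0,0],"offset":[0.004,0,0.166],"grip":0.2},{"angular":[0,0,0],"offset":[0.004,0,0.166],"grip":0.2},{"angular":[0,0,0],"offset":[0.004,0,0.166],"grip":0.2},{"angular":[0,0,0],"offset":[0.004,0,0.166],"grip":0.2},{"angular":[0,0,0],"offset":[0.004,0,0.166],"grip":0.2},{"angular":[0,0,0],"offset":[0.004,0,0.166],"grip":0.2},{"angular":[0,0,0],"offset":[0.004,0,0.166],"grip":0.2},{"angular":[0,0,0],"offset":[0.004,0,0.166],"grip":0.2}]'
python3 - <<'E'
from h import *
go(.449,-.385,.5,0)
E
```

```text
time_s: 2.78
ee_pos: [0.4502, -0.3835, 0.3049]
tcp_rot: [1.0, 0.0, 0.0, 0.0]
wrist_force: [-0.3, 0.3, 0.2]
opening: 0.043
grasp_force: 0.6
t 2.8 ee [ 0.4502 -0.3835  0.3049] offset [-0.0012  0.0015 -0.1951] ang [ 0. -0.  0.] psi now 0.0
```

```bash
python3 -m jog '[{"angular":[0,0,0],"offset":[0,0,0],"grip":0},{"angular":[0,0,0],"offset":[0,0,0],"grip":0},{"angular":[0,0,0],"offset":[0,0,0],"grip":0},{"angular":[0,0,0],"offset":[0,0,0],"grip":0},{"angular":[0,0,0],"offset":[0,0,0],"grip":0},{"angular":[0,0,0],"offset":[0,0,0],"grip":0},{"angular":[0,0,0],"offset":[0,0,-0.01],"grip":0},{"angular":[0,0,0],"offset":[0,0,-0.03],"grip":0},{"angular":[0,0,0],"offset":[0,0,-0.06],"grip":0},{"angular":[0,0,0],"offset":[0,0,-0.09],"grip":0},{"angular":[0,0,0],"offset":[0,0,-0.12],"grip":0},{"angular":[0,0,0],"offset":[0,0,-0.15],"grip":0},{"angular":[0,0,0],"offset":[0,0,-0.18],"grip":0},{"angular":[0,0,0],"offset":[0,0,-0.195],"grip":0},{"angular":[0,0,0],"offset":[0,0,-0.195],"grip":0}]'
python3 - <<'E'
from h import *
print(state()['joints'].round(2))
go(.41,-.28,.5,0);go(.41,0,.5,0);go(.4535,.117,.5,0)
E
```

```text
time_s: 4.03
ee_pos: [0.4511, -0.383, 0.5043]
tcp_rot: [1.0, 0.0, 0.003, 0.002]
wrist_force: [1.1, -1.8, -2.9]
opening: 0.0382
grasp_force: 29.9
[ 1.05  0.32 -0.5   1.58  0.16  1.27 -1.05]
t 4.0 ee [ 0.4511 -0.383   0.5043] offset [-0.041  -0.1031  0.0036] ang [ 0.2 -0.3  0.1] psi now 0.1
t 4.0 ee [ 0.4511 -0.383   0.5043] offset [-0.0408 -0.3831  0.0025] ang [ 0.2 -0.3  0.1] psi now 0.1
t 4.0 ee [ 0.4511 -0.383   0.5043] offset [ 0.0028 -0.5001  0.0022] ang [ 0.2 -0.3  0.1] psi now 0.1
```

```bash
python3 -m jog '[{"angular":[0,0,0],"offset":[-0.01,-0.015,0],"grip":0},{"angular":[0,0,0],"offset":[-0.02,-0.035,0],"grip":0},{"angular":[0,0,0],"offset":[-0.03,-0.065,0],"grip":0},{"angular":[0,0,0],"offset":[-0.04,-0.095,0],"grip":0},{"angular":[0,0,0],"offset":[-0.04,-0.125,0],"grip":0},{"angular":[0,0,0],"offset":[-0.04,-0.155,0],"grip":0},{"angular":[0,0,0],"offset":[-0.04,-0.185,0],"grip":0},{"angular":[0,0,0],"offset":[-0.04,-0.215,0],"grip":0},{"angular":[0,0,0],"offset":[-0.04,-0.245,0],"grip":0},{"angular":[0,0,0],"offset":[-0.04,-0.275,0],"grip":0},{"angular":[0,0,0],"offset":[-0.04,-0.305,0],"grip":0},{"angular":[0,0,0],"offset":[-0.04,-0.335,0],"grip":0},{"angular":[0,0,0],"offset":[-0.04,-0.365,0],"grip":0},{"angular":[0,0,0],"offset":[-0.035,-0.395,0],"grip":0},{"angular":[0,0,0],"offset":[-0.02,-0.425,0],"grip":0},{"angular":[0,0,0],"offset":[-0.01,-0.455,0],"grip":0},{"angular":[0,0,0],"offset":[0,-0.48,0],"grip":0},{"angular":[0,0,0],"offset":[0.003,-0.5,0],"grip":0},{"angular":[0,0,0],"offset":[0.003,-0.5,0],"grip":0},{"angular":[0,0,0],"offset":[0.003,-0.5,0],"grip":0}]'
python3 - <<'E'
from h import *
print(state()['joints'].round(2),state()['opening'])
go(.4535,.117,.32,0)
save('wrist','w2.png',s=1.5)
E
```

```text
time_s: 5.7
ee_pos: [0.4521, 0.1177, 0.4983]
tcp_rot: [1.0, 0.002, -0.002, -0.0]
wrist_force: [0.2, -0.5, -3.3]
opening: 0.0386
grasp_force: 30.0
[ 0.6   0.13 -0.98  1.86  0.11  1.22 -1.98] 0.038639955000450345
t 5.7 ee [0.4521 0.1177 0.4983] offset [0.002  0.0008 0.1783] ang [-0.   0.2  0.2] psi now 0.2
```

View pics/w2.png

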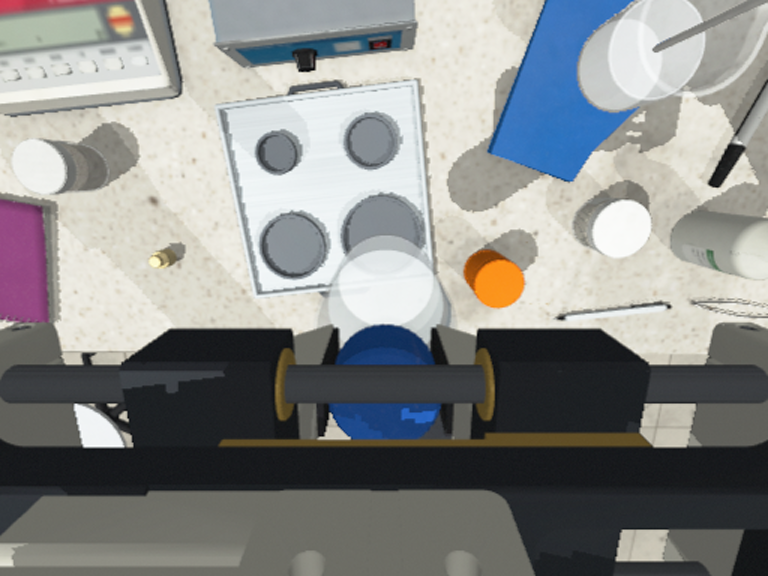

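The wrist view shows the bottle hanging upright. Nests: jar (293,244), big weight (371,141), small weight (278,151). Slim jar lid at (40,166) and small weight at (158,259). I cross-check the tray position.

Run:
```python
from h import *
s=state()
for k,(u,v,z) in dict(nj=(293,244,.013),nbw=(371,141,.013),nsw=(278,151,.013),jar=(40,165,.068),small=(157,259,.028)).items(): print(k,px('wrist',u/1.5,v/1.5,z,s).round(4))
```

```text
nj [0.4468 0.2219 0.013 ]
nbw [0.559  0.1312 0.013 ]
nsw [0.5486 0.2323 0.013 ]
jar [0.5324 0.4494 0.068 ]
small [0.4321 0.3725 0.028 ]
```

```bash
python3 -m jog '[{"angular":[0,0,0.2],"offset":[0.004,0,0.02],"grip":0},{"angular":[0,0,0.2],"offset":[0.004,0,0.05],"grip":0},{"angular":[0,0,0.2],"offset":[0.004,0,0.08],"grip":0},{"angular":[0,0,0.2],"offset":[0.004,0,0.11],"grip":0},{"angular":[0,0,0.2],"offset":[0.004,0,0.135],"grip":0},{"angular":[0,0,0.2],"offset":[0.004,0,0.15],"grip":0},{"angular":[0,0,0.2],"offset":[0.004,0,0.16],"grip":0},{"angular":[0,0,0.2],"offset":[0.004,0,0.165],"grip":0},{"angular":[0,0,0.2],"offset":[0.004,0,0.17],"grip":0},{"angular":[0,0,0.2],"offset":[0.004,0,0.174],"grip":0},{"angular":[0,0,0.2],"offset":[0.004,0,0.178],"grip":0},{"angular":[0,0,0.2],"offset":[0.004,0,0.18],"grip":0},{"angular":[0,0,0.2],"offset":[0.004,0,0.182],"grip":0},{"angular":[0,0,0.2],"offset":[0.004,0,0.182],"grip":0}]'
python3 - <<'E'
from h import *
go(.4565,.118,.312,0)
E
```

```text
time_s: 6.92
ee_pos: [0.4571, 0.1165, 0.3178]
tcp_rot: [1.0, -0.002, 0.0, 0.0]
wrist_force: [-0.8, -0.3, -4.1]
opening: 0.0382
grasp_force: 30.0
t 6.9 ee [0.4571 0.1165 0.3178] offset [-0.0006 -0.0015  0.0058] ang [ 0.  -0.  -0.2] psi now -0.2
```

Not touching yet. I ease down in 2 mm steps, then release.

```bash
python3 -m jog '[{"angular":[0,0,0],"offset":[0,-0.001,0.002],"grip":0},{"angular":[0,0,0],"offset":[0,-0.001,0.004],"grip":0},{"angular":[0,0,0],"offset":[0,-0.001,0.005],"grip":0},{"angular":[0,0,0],"offset":[0,-0.001,0.006],"grip":0},{"angular":[0,0,0],"offset":[0,-0.001,0.006],"grip":0}]'
```

```text
time_s: 7.33
ee_pos: [0.4572, 0.1176, 0.3118]
tcp_rot: [1.0, -0.002, 0.0, 0.0]
wrist_force: [-1.0, 0.7, -3.4]
opening: 0.0382
grasp_force: 30.0
```

```bash
python3 -m jog '[{"angular":[0,0,0],"offset":[0,0,0.001],"grip":0},{"angular":[0,0,0],"offset":[0,0,0.002],"grip":0},{"angular":[0,0,0],"offset":[0,0,0.003],"grip":0},{"angular":[0,0,0],"offset":[0,0,0.003],"grip":0}]'
```

```text
time_s: 7.67
ee_pos: [0.4582, 0.1179, 0.3115]
tcp_rot: [1.0, -0.002, 0.001, 0.001]
wrist_force: [-6.9, -4.0, 26.0]
opening: 0.038
grasp_force: 30.0
```

```bash
python3 -m jog '[{"angular":[0,0,0],"offset":[0,0,-0.002],"grip":0},{"angular":[0,0,0],"offset":[0,0,-0.002],"grip":1},{"angular":[0,0,0],"offset":[0,0,-0.002],"grip":1},{"angular":[0,0,0],"offset":[0,0,-0.002],"grip":1},{"angular":[0,0,0],"offset":[0,0,-0.002],"grip":1},{"angular":[0,0,0],"offset":[0,0,-0.002],"grip":1},{"angular":[0,0,0],"offset":[0,0,-0.002],"grip":1},{"angular":[0,0,0],"offset":[0,0,-0.03],"grip":1},{"angular":[0,0,0],"offset":[0,0,-0.07],"grip":1},{"angular":[0,0,0],"offset":[0,0,-0.11],"grip":1},{"angular":[0,0,0],"offset":[0,0,-0.15],"grip":1},{"angular":[0,0,0],"offset":[0,0,-0.15],"grip":1}]'
python3 - <<'E'
from h import *
go(.41,0,.47,0);go(.41,-.25,.47,0);go(.5,-.38,.45,0)
save('wrist','w3.png',s=1.2)
E
```

```text
time_s: 8.67
ee_pos: [0.4591, 0.1195, 0.4658]
tcp_rot: [1.0, -0.001, 0.006, -0.001]
wrist_force: [1.0, 1.1, -0.3]
opening: 0.0914
grasp_force: 0.0
t 8.7 ee [0.4591 0.1195 0.4658] offset [-0.0488  0.1196 -0.005 ] ang [-0.1 -0.7 -0.1] psi now -0.1
t 8.7 ee [0.4591 0.1195 0.4658] offset [-0.0482  0.3696 -0.0053] ang [-0.1 -0.7 -0.1] psi now -0.1
t 8.7 ee [0.4591 0.1195 0.4658] offset [0.0419 0.4995 0.0156] ang [-0.1 -0.7 -0.1] psi now -0.1
```

View pics/w3.png

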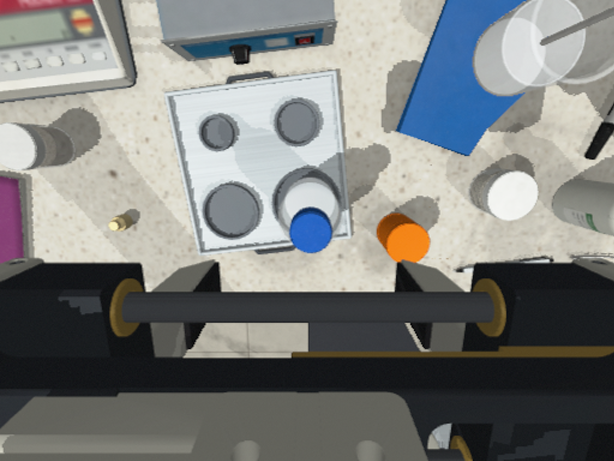

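The bottle stands in its nest. Now the slim jar. I pick it at psi 15 to stay clear of the balance and place it at psi 90 to stay clear of the bottle.

Run:
```python
from h import *
go(.530,.450,.42,15)
```

```text
t 8.7 ee [0.4584 0.1185 0.4627] offset [ 0.0701 -0.3317  0.0433] ang [  0.1  -0.5 -15.2] psi now -0.2
```

```bash
python3 -m jog '[{"angular":[0,-0.5,-5],"offset":[0.01,-0.035,0],"grip":1},{"angular":[0,-0.5,-10],"offset":[0.02,-0.075,0],"grip":1},{"angular":[0,-0.5,-15],"offset":[0.03,-0.115,0.01],"grip":1},{"angular":[0,-0.5,-15],"offset":[0.04,-0.155,0.02],"grip":1},{"angular":[0,-0.5,-15],"offset":[0.05,-0.195,0.03],"grip":1},{"angular":[0,-0.5,-15],"offset":[0.06,-0.235,0.04],"grip":1},{"angular":[0,-0.5,-15],"offset":[0.07,-0.275,0.043],"grip":1},{"angular":[0,-0.5,-15],"offset":[0.07,-0.31,0.043],"grip":1},{"angular":[0,-0.5,-15],"offset":[0.07,-0.332,0.043],"grip":1},{"angular":[0,-0.5,-15],"offset":[0.07,-0.332,0.043],"grip":1},{"angular":[0,-0.5,-15],"offset":[0.07,-0.332,0.043],"grip":1},{"angular":[0,-0.5,-15],"offset":[0.07,-0.332,0.043],"grip":1}]'
python3 - <<'E'
from h import *
_,s=save('wrist','w4.png',s=1.2)
print(s['joints'].round(2),s['tcp_rot']);go(.530,.450,.209,15)
E
```

```text
time_s: 9.72
ee_pos: [0.5281, 0.4487, 0.4141]
tcp_rot: [0.992, 0.129, -0.005, 0.001]
wrist_force: [-0.1, 0.1, 0.5]
opening: 0.0917
grasp_force: 0.0
[-0.19  0.7  -0.89  1.4   0.54  1.3  -2.43] [ 0.99162686  0.12902943 -0.00514468  0.00105297]
t 9.8 ee [0.5286 0.4479 0.4146] offset [ 0.0039 -0.0018  0.2055] ang [ 0.1  0.6 -0.2] psi now 14.8
```

View pics/w4.png

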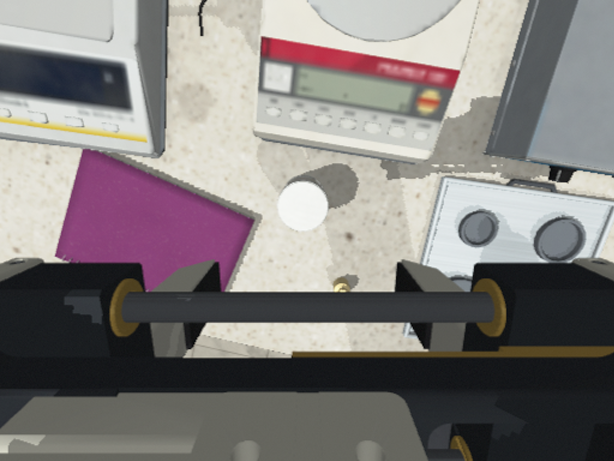

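The lid is at (302,206). The balance front is at about row 135–160, so it is clear. Joint 7 is near its limit, so I turn to psi 30.

Run:
```python
from h import *
s=state();p=px('wrist',302/1.2,206/1.2,.068,s);print(p,px('wrist',340/1.2,288/1.2,.028,s),px('wrist',260/1.2,136/1.2,0.03,s),px('wrist',425/1.2,160/1.2,0.03,s));go(p[0],p[1],.209,30)
```

```text
[0.53104953 0.45421347 0.068     ] [0.43553191 0.38197498 0.028     ] [0.58609699 0.51560227 0.03      ] [0.60731769 0.33526575 0.03      ]
t 9.8 ee [0.5286 0.4479 0.4146] offset [ 0.0059 -0.0056  0.2055] ang [ -0.    0.6 -15.2] psi now 14.8
```

```bash
python3 -m jog '[{"angular":[0,0.6,-7],"offset":[0.005,-0.004,0.03],"grip":1},{"angular":[0,0.6,-15],"offset":[0.005,-0.004,0.06],"grip":1},{"angular":[0,0.6,-15],"offset":[0.005,-0.004,0.09],"grip":1},{"angular":[0,0.6,-15],"offset":[0.005,-0.004,0.12],"grip":1},{"angular":[0,0.6,-15],"offset":[0.005,-0.004,0.145],"grip":1},{"angular":[0,0.6,-15],"offset":[0.005,-0.004,0.17],"grip":1},{"angular":[0,0.6,-15],"offset":[0.005,-0.004,0.19],"grip":1},{"angular":[0,0.6,-15],"offset":[0.005,-0.004,0.2],"grip":1},{"angular":[0,0.6,-15],"offset":[0.005,-0.004,0.205],"grip":1},{"angular":[0,0.6,-15],"offset":[0.005,-0.004,0.205],"grip":1},{"angular":[0,0.6,-15],"offset":[0.005,-0.004,0.205],"grip":0.3},{"angular":[0,0.6,-15],"offset":[0.005,-0.004,0.205],"grip":0.3},{"angular":[0,0.6,-15],"offset":[0.005,-0.004,0.205],"grip":0.3},{"angular":[0,0.6,-15],"offset":[0.005,-0.004,0.205],"grip":0.3},{"angular":[0,0.6,-15],"offset":[0.005,-0.004,0.205],"grip":0.3},{"angular":[0,0.6,-15],"offset":[0.005,-0.004,0.205],"grip":0.3},{"angular":[0,0.6,-15],"offset":[0.005,-0.004,0.205],"grip":0.3},{"angular":[0,0.6,-15],"offset":[0.005,-0.004,0.205],"grip":0.3},{"angular":[0,0.6,-15],"offset":[0.005,-0.004,0.205],"grip":0.3},{"angular":[0,0.6,-15],"offset":[0.005,-0.004,0.205],"grip":0.3}]'
python3 - <<'E'
from h import *
print(state()['tcp_rot'].round(4));go(.51,.38,.36,45);go(.444,.221,.36,90)
E
```

```text
time_s: 11.43
ee_pos: [0.5302, 0.4544, 0.211]
tcp_rot: [0.966, 0.257, 0.001, -0.001]
wrist_force: [-0.7, -0.4, 3.2]
opening: 0.0521
grasp_force: 30.0
[ 0.9663  0.2573  0.001  -0.0013]
t 11.4 ee [0.5302 0.4544 0.211 ] offset [-0.0541  0.0542 -0.1493] ang [ -0.1  -0.2 -15.2] psi now 29.8
t 11.4 ee [0.5302 0.4544 0.211 ] offset [-0.1905  0.1593 -0.1499] ang [ -0.   -0.2 -60.2] psi now 29.8
```

```bash
python3 -m jog '[{"angular":[0,0,0],"offset":[0,0,-0.01],"grip":0},{"angular":[0,0,0],"offset":[0,0,-0.03],"grip":0},{"angular":[0,0,0],"offset":[0,0,-0.06],"grip":0},{"angular":[0,0,0],"offset":[0,0,-0.09],"grip":0},{"angular":[0,0,0],"offset":[0,0,-0.12],"grip":0},{"angular":[0,0,-5],"offset":[-0.01,0.01,-0.15],"grip":0},{"angular":[0,0,-10],"offset":[-0.025,0.025,-0.15],"grip":0},{"angular":[0,0,-16],"offset":[-0.045,0.04,-0.15],"grip":0},{"angular":[0,0,-22],"offset":[-0.065,0.055,-0.15],"grip":0},{"angular":[0,0,-28],"offset":[-0.085,0.072,-0.15],"grip":0},{"angular":[0,0,-34],"offset":[-0.105,0.088,-0.15],"grip":0},{"angular":[0,0,-40],"offset":[-0.125,0.105,-0.15],"grip":0},{"angular":[0,0,-46],"offset":[-0.145,0.12,-0.15],"grip":0},{"angular":[0,0,-52],"offset":[-0.165,0.138,-0.15],"grip":0},{"angular":[0,0,-58],"offset":[-0.18,0.15,-0.15],"grip":0},{"angular":[0,0,-60],"offset":[-0.19,0.159,-0.15],"grip":0},{"angular":[0,0,-60],"offset":[-0.19,0.159,-0.15],"grip":0},{"angular":[0,0,-60],"offset":[-0.19,0.159,-0.15],"grip":0}]'
python3 - <<'E'
from h import *
_,s=save('wrist','w5.png',s=1.2)
print(s['joints'].round(2));go(.444,.221,.218,90)
E
```

```text
time_s: 12.93
ee_pos: [0.4444, 0.2206, 0.36]
tcp_rot: [0.709, 0.705, 0.001, -0.0]
wrist_force: [0.4, 0.7, -1.3]
opening: 0.0524
grasp_force: 30.0
[ 0.5   0.62 -1.33  1.96  0.68  1.12 -1.12]
t 13.0 ee [0.4445 0.2215 0.3603] offset [-0.001  -0.0007  0.1423] ang [ 0.1 -0.2 -0.3] psi now 89.7
```

View pics/w5.png

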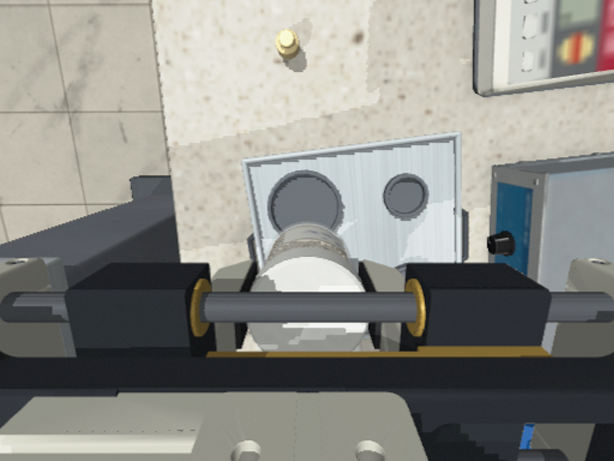

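The jar is held above its nest, which is seen at (306,205). Small weight at (287,42), small nest at (405,195).

```bash
python3 - <<'E'
from h import *
s=state()
for u,v,z in((306,206,.012),(405,195,.012),(287,41,.028)):print(px('wrist',u/1.2,v/1.2,z,s).round(4))
E
python3 -m jog '[{"angular":[0,0,0],"offset":[0,-0.001,0.02],"grip":0},{"angular":[0,0,0],"offset":[0,-0.001,0.05],"grip":0},{"angular":[0,0,0],"offset":[0,-0.001,0.075],"grip":0},{"angular":[0,0,0],"offset":[0,-0.001,0.095],"grip":0},{"angular":[0,0,0],"offset":[0,-0.001,0.11],"grip":0},{"angular":[0,0,0],"offset":[0,-0.001,0.118],"grip":0},{"angular":[0,0,0],"offset":[0,-0.001,0.12],"grip":0},{"angular":[0,0,0],"offset":[0,-0.001,0.12],"grip":0}]'
python3 - <<'E'
from h import *
print(state()['joints'].round(2),state()['tcp_rot'].round(3));go(.444,.221,.218,90)
E
```

```text
[0.4447 0.229  0.012 ]
[0.5454 0.2397 0.012 ]
[0.4294 0.3764 0.028 ]
time_s: 13.65
ee_pos: [0.4434, 0.2227, 0.2401]
tcp_rot: [0.708, 0.706, 0.002, -0.001]
wrist_force: [-0.4, -0.8, -1.3]
opening: 0.0526
grasp_force: 30.0
[ 0.34  0.76 -1.12  2.04  0.88  0.93 -1.27] [ 0.708  0.706  0.002 -0.001]
t 13.7 ee [0.4434 0.2227 0.2401] offset [-0.0018  0.0006  0.0221] ang [ 0.1 -0.2 -0.1] psi now 89.9
```

```bash
python3 -m jog '[{"angular":[0,0,0],"offset":[0,0.001,0.006],"grip":0},{"angular":[0,0,0],"offset":[0,0.001,0.012],"grip":0},{"angular":[0,0,0],"offset":[0,0.001,0.016],"grip":0},{"angular":[0,0,0],"offset":[0,0.001,0.019],"grip":0},{"angular":[0,0,0],"offset":[0,0.001,0.021],"grip":0},{"angular":[0,0,0],"offset":[0,0.001,0.022],"grip":0},{"angular":[0,0,0],"offset":[0,0.001,0.022],"grip":0}]'
```

```text
time_s: 14.23
ee_pos: [0.4444, 0.2219, 0.218]
tcp_rot: [0.708, 0.706, 0.001, -0.001]
wrist_force: [0.2, -0.8, -1.6]
opening: 0.0526
grasp_force: 30.0
```

```bash
python3 -m jog '[{"angular":[0,0,0],"offset":[0,0,0.001],"grip":0},{"angular":[0,0,0],"offset":[0,0,0.002],"grip":0},{"angular":[0,0,0],"offset":[0,0,0.003],"grip":0},{"angular":[0,0,0],"offset":[0,0,0.003],"grip":0}]'
```

```text
time_s: 14.57
ee_pos: [0.4444, 0.2228, 0.2177]
tcp_rot: [0.708, 0.706, 0.002, 0.001]
wrist_force: [-5.6, -5.8, 29.3]
opening: 0.0524
grasp_force: 30.0
```

```bash
python3 -m jog '[{"angular":[0,0,0],"offset":[0,0,-0.002],"grip":0},{"angular":[0,0,0],"offset":[0,0,-0.002],"grip":0.8},{"angular":[0,0,0],"offset":[0,0,-0.002],"grip":0.8},{"angular":[0,0,0],"offset":[0,0,-0.002],"grip":0.8},{"angular":[0,0,0],"offset":[0,0,-0.002],"grip":0.8},{"angular":[0,0,0],"offset":[0,0,-0.002],"grip":0.8},{"angular":[0,0,0],"offset":[0,0,-0.02],"grip":0.8},{"angular":[0,0,0],"offset":[0,0,-0.05],"grip":0.8},{"angular":[0,0,0],"offset":[0,0,-0.08],"grip":0.8},{"angular":[0,0,0],"offset":[0,0,-0.11],"grip":0.8},{"angular":[0,0,0],"offset":[0,0,-0.11],"grip":0.8}]'
python3 - <<'E'
from h import *
go(.429,.375,.30,50);go(.429,.375,.179,50);print(state()['joints'].round(2))
E
```

```text
time_s: 15.48
ee_pos: [0.4455, 0.2233, 0.3296]
tcp_rot: [0.708, 0.706, 0.005, 0.0]
wrist_force: [-0.3, -0.8, -0.6]
opening: 0.0734
grasp_force: 0.0
t 15.5 ee [0.4455 0.2233 0.3296] offset [ 0.1515 -0.0171  0.0305] ang [ 0.3 -0.5 39.8] psi now 89.8
t 15.5 ee [0.4455 0.2233 0.3296] offset [ 0.1507 -0.018   0.1515] ang [ 0.3 -0.5 39.8] psi now 89.8
[ 0.45  0.65 -1.27  1.98  0.73  1.06 -1.16]
```

```bash
python3 -m jog '[{"angular":[0,-0.5,7],"offset":[0.03,-0.003,0],"grip":0.6},{"angular":[0,-0.5,14],"offset":[0.06,-0.006,0.01],"grip":0.6},{"angular":[0,-0.5,21],"offset":[0.09,-0.01,0.02],"grip":0.6},{"angular":[0,-0.5,28],"offset":[0.12,-0.014,0.03],"grip":0.6},{"angular":[0,-0.5,35],"offset":[0.151,-0.017,0.03],"grip":0.6},{"angular":[0,-0.5,40],"offset":[0.151,-0.017,0.03],"grip":0.6},{"angular":[0,-0.5,40],"offset":[0.151,-0.017,0.03],"grip":0.6},{"angular":[0,-0.5,40],"offset":[0.151,-0.017,0.03],"grip":0.6}]'
python3 - <<'E'
from h import *
_,s=save('wrist','w6.png',s=1.2)
print(s['joints'].round(2));go(.429,.375,.183,50)
E
```

```text
time_s: 16.15
ee_pos: [0.4275, 0.3725, 0.2948]
tcp_rot: [0.906, 0.423, -0.002, 0.003]
wrist_force: [0.3, -1.2, -0.6]
opening: 0.0549
grasp_force: 0.0
[-0.04  0.68 -0.99  1.84  0.67  1.01 -2.01]
t 16.2 ee [0.428  0.3717 0.2948] offset [ 0.0039 -0.0016  0.1118] ang [ 0.2  0.4 -0. ] psi now 50.0
```

View pics/w6.png

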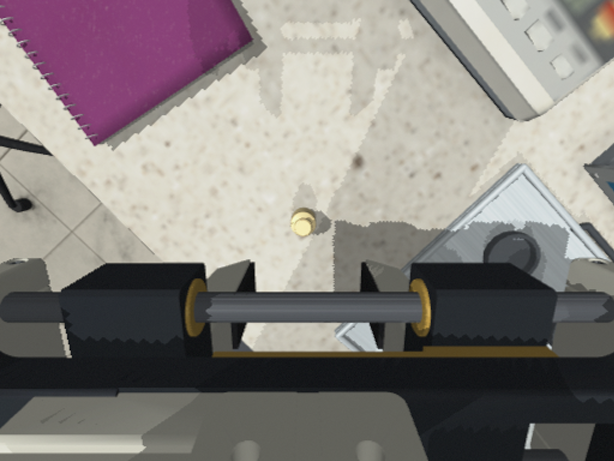

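The small weight's knob is at (303,226).

Run:
```python
from h import *
s=state();p=px('wrist',303/1.2,226/1.2,.03,s);q=px('wrist',303/1.2,220/1.2,.01,s);print(p,q);go(p[0],p[1],.183,50);go(.5455,.2325,.30,0)
```

```text
[0.42979952 0.377494   0.03      ] [0.42956961 0.3775228  0.01      ]
t 16.2 ee [0.428  0.3717 0.2948] offset [ 0.0063 -0.0026  0.1118] ang [ 0.2  0.4 -0. ] psi now 50.0
t 16.2 ee [0.428  0.3717 0.2948] offset [-0.031   0.1796 -0.0045] ang [ 0.3  0.3 50. ] psi now 50.0
```

```bash
python3 -m jog '[{"angular":[0,0.4,0],"offset":[0.004,-0.0025,0.03],"grip":0.6},{"angular":[0,0.4,0],"offset":[0.004,-0.0025,0.06],"grip":0.6},{"angular":[0,0.4,0],"offset":[0.004,-0.0025,0.085],"grip":0.6},{"angular":[0,0.4,0],"offset":[0.004,-0.0025,0.1],"grip":0.6},{"angular":[0,0.4,0],"offset":[0.004,-0.0025,0.107],"grip":0.6},{"angular":[0,0.4,0],"offset":[0.004,-0.0025,0.112],"grip":0.6},{"angular":[0,0.4,0],"offset":[0.004,-0.0025,0.112],"grip":0.6},{"angular":[0,0.4,0],"offset":[0.004,-0.0025,0.112],"grip":0},{"angular":[0,0.4,0],"offset":[0.004,-0.0025,0.112],"grip":0},{"angular":[0,0.4,0],"offset":[0.004,-0.0025,0.112],"grip":0},{"angular":[0,0.4,0],"offset":[0.004,-0.0025,0.112],"grip":0},{"angular":[0,0.4,0],"offset":[0.004,-0.0025,0.112],"grip":0},{"angular":[0,0.4,0],"offset":[0.004,-0.0025,0.112],"grip":0},{"angular":[0,0.4,0],"offset":[0.004,-0.0025,0.112],"grip":0},{"angular":[0,0.4,0],"offset":[0.004,-0.0025,0.112],"grip":0},{"angular":[0,0.4,0],"offset":[0.004,-0.0025,0.112],"grip":0}]'
python3 - <<'E'
from h import *
go(.5455,.2325,.26,20)
E
```

```text
time_s: 17.53
ee_pos: [0.4283, 0.3769, 0.1837]
tcp_rot: [0.907, 0.421, 0.001, 0.0]
wrist_force: [-0.4, -0.3, 4.4]
opening: 0.019
grasp_force: 30.0
t 17.5 ee [0.4283 0.3769 0.1837] offset [-0.0346  0.1828 -0.076 ] ang [ 0.1 -0.2 29.8] psi now 49.8
```

```bash
python3 -m jog '[{"angular":[0,0,0],"offset":[0,0,-0.03],"grip":0},{"angular":[0,0,0],"offset":[0,0,-0.06],"grip":0},{"angular":[0,0,0],"offset":[0,0,-0.086],"grip":0},{"angular":[0,0,6],"offset":[-0.005,0.03,-0.086],"grip":0},{"angular":[0,0,12],"offset":[-0.01,0.06,-0.086],"grip":0},{"angular":[0,0,18],"offset":[-0.015,0.09,-0.086],"grip":0},{"angular":[0,0,24],"offset":[-0.02,0.12,-0.086],"grip":0},{"angular":[0,0,30],"offset":[-0.028,0.15,-0.086],"grip":0},{"angular":[0,0,30],"offset":[-0.035,0.18,-0.086],"grip":0},{"angular":[0,0,30],"offset":[-0.035,0.183,-0.086],"grip":0},{"angular":[0,0,30],"offset":[-0.035,0.183,-0.086],"grip":0},{"angular":[0,0,30],"offset":[-0.035,0.183,-0.086],"grip":0}]'
python3 - <<'E'
from h import *
_,s=save('wrist','w7.png',s=1.2)
print(s['opening']);go(.5455,.2325,.193,20)
E
```

```text
time_s: 18.53
ee_pos: [0.5449, 0.232, 0.2693]
tcp_rot: [0.985, 0.172, 0.001, -0.0]
wrist_force: [-0.1, 1.0, -0.5]
opening: 0.0191
grasp_force: 30.0
0.019065917837003905
t 18.6 ee [0.5443 0.233  0.2695] offset [0.0008 0.0009 0.0765] ang [-0.  -0.1 -0.1] psi now 19.9
```

View pics/w7.png

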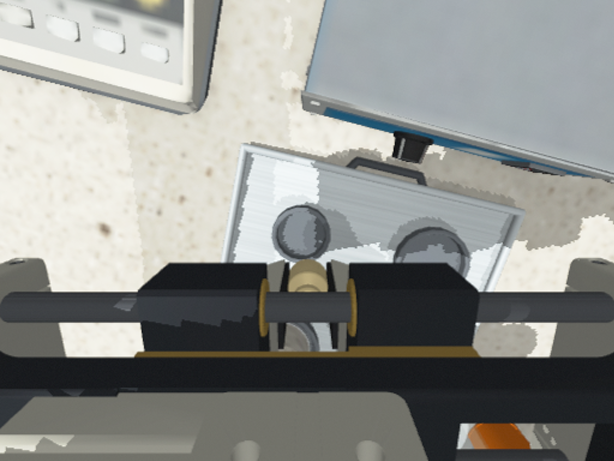

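The small nest is at (302,233), with the weight held just below it in the picture, as perspective would give.

```bash
python3 - <<'E'
from h import *
s=state();p=px('wrist',302/1.2,233/1.2,.013,s);print(p,px('wrist',432/1.2,257/1.2,.013,s));go(p[0],p[1],.191,20)
E
python3 -m jog '[{"angular":[0,0,0],"offset":[0.003,0,0.03],"grip":0},{"angular":[0,0,0],"offset":[0.003,0,0.055],"grip":0},{"angular":[0,0,0],"offset":[0.003,0,0.065],"grip":0},{"angular":[0,0,0],"offset":[0.003,0,0.072],"grip":0},{"angular":[0,0,0],"offset":[0.003,0,0.076],"grip":0},{"angular":[0,0,0],"offset":[0.003,0,0.078],"grip":0},{"angular":[0,0,0],"offset":[0.003,0,0.079],"grip":0},{"angular":[0,0,0],"offset":[0.003,0,0.079],"grip":0}]'
```

```text
[0.54709231 0.23871333 0.013     ] [0.56304784 0.13827811 0.013     ]
t 18.6 ee [0.5443 0.233  0.2695] offset [ 0.0044 -0.0044  0.0785] ang [-0.  -0.1 -0.1] psi now 19.9
time_s: 19.25
ee_pos: [0.5475, 0.2343, 0.1927]
tcp_rot: [0.985, 0.173, 0.001, 0.0]
wrist_force: [-6.2, -2.0, 9.1]
opening: 0.0188
grasp_force: 35.1
```

Floor distance is about 2 mm; the fingertips meet the ring's rim. I back up 2 mm and release, which is harmless for the weight.

```bash
python3 -m jog '[{"angular":[0,0,0],"offset":[0,0,-0.003],"grip":0},{"angular":[0,0,0],"offset":[0,0,-0.003],"grip":0},{"angular":[0,0,0],"offset":[0,0,-0.003],"grip":0.4},{"angular":[0,0,0],"offset":[0,0,-0.003],"grip":0.4},{"angular":[0,0,0],"offset":[0,0,-0.003],"grip":0.4},{"angular":[0,0,0],"offset":[0,0,-0.003],"grip":0.4},{"angular":[0,0,0],"offset":[0,0,-0.003],"grip":0.4},{"angular":[0,0,0],"offset":[0,0,-0.02],"grip":0.4},{"angular":[0,0,0],"offset":[0,0,-0.06],"grip":0.4},{"angular":[0,0,0],"offset":[0,0,-0.1],"grip":0.4},{"angular":[0,0,0],"offset":[0,0,-0.14],"grip":0.4},{"angular":[0,0,0],"offset":[-0.03,0,-0.18],"grip":0.6},{"angular":[0,0,0],"offset":[-0.06,0,-0.22],"grip":0.6},{"angular":[0,0,0],"offset":[-0.06,0,-0.25],"grip":0.6},{"angular":[0,0,0],"offset":[-0.06,0,-0.25],"grip":0.6}]'
python3 - <<'E'
from h import *
_,s=save('wrist','w8.png',s=1.2)
print(s['joints'].round(2));go(.44,.1,.47,0);go(.41,-.0,.47,0);go(.41,-.25,.47,0);go(.53,-.38,.45,-12)
E
```

```text
time_s: 20.5
ee_pos: [0.4899, 0.2149, 0.4482]
tcp_rot: [0.985, 0.173, 0.006, 0.0]
wrist_force: [0.7, 2.1, -0.6]
opening: 0.0541
grasp_force: 0.0
[ 0.37  0.38 -1.04  1.78  0.36  1.17 -2.  ]
t 20.6 ee [0.4906 0.214  0.4461] offset [-0.0861  0.0901 -0.0246] ang [ 0.1 -0.6 19.9] psi now 19.9
t 20.6 ee [0.4906 0.214  0.4461] offset [-0.1484  0.1739 -0.025 ] ang [ 0.1 -0.6 19.9] psi now 19.9
t 20.6 ee [0.4906 0.214  0.4461] offset [-0.2335  0.409  -0.0253] ang [ 0.1 -0.6 19.9] psi now 19.9
t 20.6 ee [0.4906 0.214  0.4461] offset [-0.1651  0.572  -0.004 ] ang [-0.  -0.7 31.9] psi now 19.9
```

View pics/w8.png

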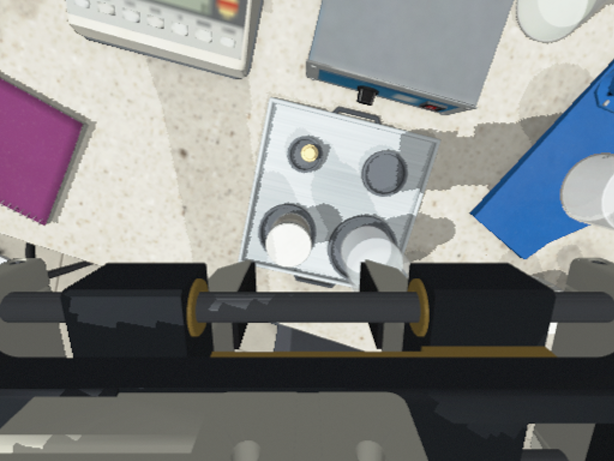

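All three stand in their nests: small weight (309,153), jar (291,236), bottle (365,245). Now to the big weight, drawn in past the stirrer.

```bash
python3 -m jog '[{"angular":[0,-0.6,3],"offset":[-0.03,0.03,-0.01],"grip":0.6},{"angular":[0,-0.6,6],"offset":[-0.058,0.06,-0.02],"grip":0.6},{"angular":[0,-0.6,10],"offset":[-0.086,0.09,-0.025],"grip":0.6},{"angular":[0,-0.6,14],"offset":[-0.106,0.117,-0.025],"grip":0.6},{"angular":[0,-0.6,17],"offset":[-0.127,0.145,-0.025],"grip":0.6},{"angular":[0,-0.6,20],"offset":[-0.148,0.174,-0.025],"grip":0.6},{"angular":[0,-0.6,20],"offset":[-0.16,0.207,-0.025],"grip":0.6},{"angular":[0,-0.6,20],"offset":[-0.172,0.24,-0.025],"grip":0.6},{"angular":[0,-0.6,20],"offset":[-0.184,0.274,-0.025],"grip":0.6},{"angular":[0,-0.6,20],"offset":[-0.196,0.307,-0.025],"grip":0.6},{"angular":[0,-0.6,20],"offset":[-0.209,0.341,-0.025],"grip":0.6},{"angular":[0,-0.6,20],"offset":[-0.221,0.375,-0.025],"grip":0.6},{"angular":[0,-0.6,20],"offset":[-0.2335,0.409,-0.025],"grip":0.6},{"angular":[0,-0.6,20],"offset":[-0.23,0.44,-0.025],"grip":0.6},{"angular":[0,-0.6,20],"offset":[-0.22,0.475,-0.025],"grip":0.6},{"angular":[0,-0.6,20],"offset":[-0.21,0.51,-0.025],"grip":0.6},{"angular":[0,-0.6,20],"offset":[-0.2,0.53,-0.025],"grip":0.6},{"angular":[0,-0.6,20],"offset":[-0.2,0.53,-0.025],"grip":0.6}]'
python3 - <<'E'
from h import *
print(state()['joints'].round(2)); go(.53,-.38,.42,90)
E
```

```text
time_s: 22.05
ee_pos: [0.4839, -0.3578, 0.4638]
tcp_rot: [1.0, -0.003, -0.003, 0.0]
wrist_force: [0.5, -0.1, 0.2]
opening: 0.0548
grasp_force: 0.0
[ 1.11  0.41 -0.68  1.6   0.27  1.23 -1.21]
t 22.1 ee [ 0.4839 -0.3578  0.4638] offset [0.0465 0.0219 0.0435] ang [ -0.3   0.3 -90.4] psi now -0.4
```

```bash
python3 -m jog '[{"angular":[0,0.3,-7],"offset":[0.01,0.005,0.01],"grip":0.6},{"angular":[0,0.3,-14],"offset":[0.02,0.01,0.02],"grip":0.6},{"angular":[0,0.3,-21],"offset":[0.03,0.015,0.03],"grip":0.6},{"angular":[0,0.3,-28],"offset":[0.04,0.022,0.04],"grip":0.6},{"angular":[0,0.3,-35],"offset":[0.047,0.022,0.043],"grip":0.6},{"angular":[0,0.3,-42],"offset":[0.047,0.022,0.043],"grip":0.6},{"angular":[0,0.3,-49],"offset":[0.047,0.022,0.043],"grip":0.6},{"angular":[0,0.3,-56],"offset":[0.047,0.022,0.043],"grip":0.6},{"angular":[0,0.3,-63],"offset":[0.047,0.022,0.043],"grip":0.6},{"angular":[0,0.3,-70],"offset":[0.047,0.022,0.043],"grip":0.6},{"angular":[0,0.3,-77],"offset":[0.047,0.022,0.043],"grip":0.6},{"angular":[0,0.3,-84],"offset":[0.047,0.022,0.043],"grip":0.6},{"angular":[0,0.3,-90.4],"offset":[0.047,0.022,0.043],"grip":0.6},{"angular":[0,0.3,-90.4],"offset":[0.047,0.022,0.043],"grip":0.6},{"angular":[0,0.3,-90.4],"offset":[0.047,0.022,0.043],"grip":0.6}]'
python3 - <<'E'
from h import *
_,s=save('wrist','w9.png',s=1.2)
print(s['joints'].round(2),s['ee_pos'])
E
```

```text
time_s: 23.3
ee_pos: [0.529, -0.3756, 0.4218]
tcp_rot: [0.707, 0.708, -0.001, -0.003]
wrist_force: [-0.2, 0.2, -0.1]
opening: 0.055
grasp_force: 0.0
[ 1.22  0.64 -0.98  1.52  0.55  1.28  0.17] [ 0.52898254 -0.37558164  0.42177525]
```

View pics/w9.png

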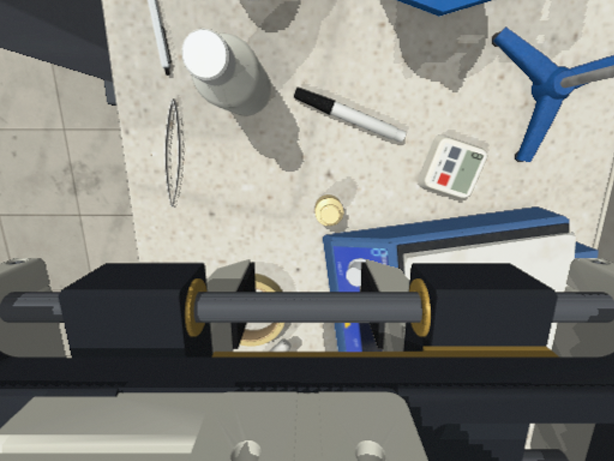

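The weight is at (330,211), and the hotplate's near corner is at (325,237). I estimate its clearance and height.

Run:
```python
from h import *
s=state();f=lambda u,v,z:px('wrist',u/1.2,v/1.2,z,s).round(4)
print('weight',f(330,213,.044),f(330,206,.0))
for u,v in((326,240),(480,222)):print('base',f(u,v,0),f(u,v,.05))
for z in(.03,.06,.09,.12):print(z,f(480,239,z),'panel corner w9',f(330,250,z))
# w1 view, TCP then (.4454,-.3845,.4706) psi 0
s1=dict(ee_pos=np.array([.4454,-.3845,.4706]),tcp_rot=np.array([1,-.001,0,0]))
g=lambda u,v,z:px('wrist',u/1.5,v/1.5,z,s1).round(4)
print('w1 weight',g(384,137,.044));
for z in(0,.03,.06,.09):print(z,'corner bottom/top',g(419,146,z),g(417,122,z))
```

```text
weight [ 0.5536 -0.3822  0.044 ] [ 0.5564 -0.3827  0.    ]
base [ 0.5521 -0.4272  0.    ] [ 0.5493 -0.412   0.05  ]
base [ 0.7469 -0.4031  0.    ] [ 0.7199 -0.3909  0.05  ]
0.03 [ 0.7335 -0.4166  0.03  ] panel corner w9 [ 0.5554 -0.4307  0.03  ]
0.06 [ 0.7171 -0.4076  0.06  ] panel corner w9 [ 0.5533 -0.4206  0.06  ]
0.09 [ 0.7006 -0.3987  0.09  ] panel corner w9 [ 0.5513 -0.4105  0.09  ]
0.12 [ 0.6841 -0.3897  0.12  ] panel corner w9 [ 0.5492 -0.4004  0.12  ]
w1 weight [ 0.5518 -0.3856  0.044 ]
0 corner bottom/top [ 0.5468 -0.4224  0.    ] [ 0.5703 -0.4198  0.    ]
0.03 corner bottom/top [ 0.5447 -0.4199  0.03  ] [ 0.5667 -0.4176  0.03  ]
0.06 corner bottom/top [ 0.5426 -0.4174  0.06  ] [ 0.563  -0.4153  0.06  ]
0.09 corner bottom/top [ 0.5405 -0.415   0.09  ] [ 0.5594 -0.413   0.09  ]
```

The hotplate edge is about 37 mm from the weight's axis, and the gripper body's half width is 37 mm. I tilt the tool 12° about the finger line so the body leans away, and grip a little higher.

```bash
cat >> h.py <<'E'
def got(g,psi,tilt,back=0):
    s=state(); R=Rn.from_quat(s['tcp_rot']).as_matrix(); a=np.radians(psi); c,n=np.cos(a),np.sin(a)
    Rt=np.array([[c,n,0],[n,-c,0],[0,0,-1]])@Rn.from_euler('y',tilt,degrees=True).as_matrix()
    p=np.array(g)-Rt[:,2]*.159+[0,0,back]
    print('target',p.round(3),'offset',(R.T@(p-s['ee_pos'])).round(4),'ang',np.degrees(Rn.from_matrix(R.T@Rt).as_rotvec()).round(1))
E
python3 - <<'E'
from h import *
g=(.5535,-.385,.032)
got(g,97,-12,.1);got(g,97,-12,.04);got(g,97,-12,0)
E
```

```text
target [ 0.549 -0.352  0.288] offset [0.0232 0.0211 0.1343] ang [ -1.  -12.1  -6.9]
target [ 0.549 -0.352  0.228] offset [0.023  0.0214 0.1943] ang [ -1.  -12.1  -6.9]
target [ 0.549 -0.352  0.188] offset [0.0229 0.0216 0.2343] ang [ -1.  -12.1  -6.9]
```

```bash
python3 -m jog '[{"angular":[-0.5,-6,-3.5],"offset":[0.012,0.01,0.02],"grip":0.6},{"angular":[-1,-12,-7],"offset":[0.023,0.021,0.05],"grip":0.6},{"angular":[-1,-12,-7],"offset":[0.023,0.021,0.08],"grip":0.6},{"angular":[-1,-12,-7],"offset":[0.023,0.021,0.11],"grip":0.6},{"angular":[-1,-12,-7],"offset":[0.023,0.021,0.134],"grip":0.6},{"angular":[-1,-12,-7],"offset":[0.023,0.021,0.134],"grip":0.6},{"angular":[-1,-12,-7],"offset":[0.023,0.021,0.134],"grip":0.6},{"angular":[-1,-12,-7],"offset":[0.023,0.021,0.134],"grip":0.6}]'
python3 - <<'E'
from h import *
_,s=save('wrist','w10.png',s=1.2)
print(s['joints'].round(2))
got((.5535,-.385,.032),97,-12,0)
E
```

```text
time_s: 24.02
ee_pos: [0.5503, -0.3528, 0.2897]
tcp_rot: [0.658, 0.746, -0.068, 0.079]
wrist_force: [0.2, -0.6, 0.5]
opening: 0.0555
grasp_force: 0.0
[ 1.07  0.72 -0.84  1.69  0.87  1.    0.  ]
target [ 0.549 -0.352  0.188] offset [ 0.0223 -0.0013  0.1002] ang [0.2 0.  0.2]
```

View pics/w10.png

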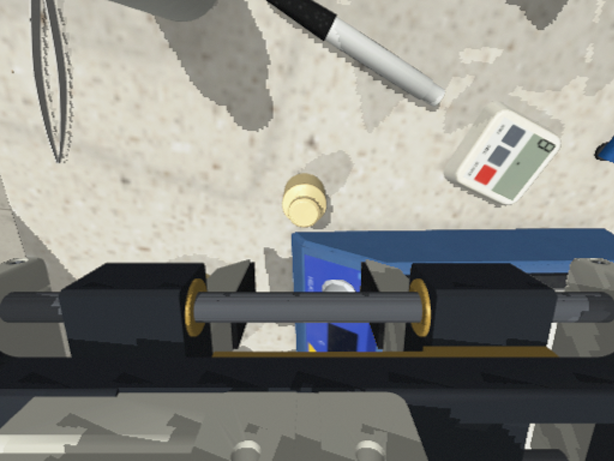

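The weight's knob is at (303,211), with its base toward (304,190). The hotplate edge runs level with the finger line at row 232.

Run:
```python
from h import *
s=state();print(px('wrist',303/1.2,211/1.2,.044,s),px('wrist',303.5/1.2,200/1.2,.022,s),px('wrist',450/1.2,232/1.2,.0,s),px('wrist',450/1.2,232/1.2,.06,s))
g=(.552,-.384,.032);got(g,97,-12,.03);got(g,97,-12,0)
```

```text
[ 0.55290894 -0.3823668   0.044     ] [ 0.55317494 -0.38280896  0.022     ] [ 0.6869782  -0.40589383  0.        ] [ 0.65328396 -0.3784813   0.06      ]
target [ 0.548 -0.351  0.218] offset [ 0.0172 -0.0026  0.0707] ang [0.2 0.  0.2]
target [ 0.548 -0.351  0.188] offset [ 0.0234 -0.0027  0.1   ] ang [0.2 0.  0.2]
```

```bash
python3 -m jog '[{"angular":[0,0,0],"offset":[0.009,-0.002,0.03],"grip":0.6},{"angular":[0,0,0],"offset":[0.014,-0.002,0.055],"grip":0.6},{"angular":[0,0,0],"offset":[0.0175,-0.002,0.072],"grip":0.6},{"angular":[0,0,0],"offset":[0.02,-0.002,0.084],"grip":0.6},{"angular":[0,0,0],"offset":[0.0215,-0.002,0.091],"grip":0.6},{"angular":[0,0,0],"offset":[0.0225,-0.002,0.096],"grip":0.6},{"angular":[0,0,0],"offset":[0.0235,-0.002,0.1],"grip":0.6},{"angular":[0,0,0],"offset":[0.0235,-0.002,0.1],"grip":0.6}]'
```

```text
time_s: 24.73
ee_pos: [0.5476, -0.3507, 0.1854]
tcp_rot: [0.657, 0.746, -0.068, 0.078]
wrist_force: [0.1, -0.1, -0.4]
opening: 0.055
grasp_force: 0.0
```

```bash
python3 -m jog '[{"angular":[0,0,0],"offset":[0,0,0],"grip":0},{"angular":[0,0,0],"offset":[0,0,0],"grip":0},{"angular":[0,0,0],"offset":[0,0,0],"grip":0},{"angular":[0,0,0],"offset":[0,0,0],"grip":0},{"angular":[0,0,0],"offset":[0,0,0],"grip":0},{"angular":[0,0,0],"offset":[0,0,0],"grip":0},{"angular":[0,0,0],"offset":[0,0,0],"grip":0},{"angular":[0,0,0],"offset":[0,0,0],"grip":0},{"angular":[0,0,0],"offset":[0,0,0],"grip":0}]'
python3 - <<'E'
from h import *
got((.552,-.384,.032),97,-12,.15);got((.45,-.36,.032),0,0,.27)
E
```

```text
time_s: 25.48
ee_pos: [0.5476, -0.3508, 0.1859]
tcp_rot: [0.657, 0.746, -0.068, 0.078]
wrist_force: [-0.3, -0.3, 5.4]
opening: 0.0325
grasp_force: 30.0
target [ 0.548 -0.351  0.338] offset [-0.0318  0.0005 -0.1483] ang [ 0.1 -0.1  0.3]
target [ 0.45  -0.36   0.461] offset [-0.0538 -0.0977 -0.27  ] ang [10.2  8.9 96.9]
```

```bash
python3 -m jog '[{"angular":[0,0,0],"offset":[-0.002,0,-0.01],"grip":0},{"angular":[0,0,0],"offset":[-0.0064,0,-0.03],"grip":0},{"angular":[0,0,0],"offset":[-0.013,0,-0.06],"grip":0},{"angular":[0,0,0],"offset":[-0.019,0,-0.09],"grip":0},{"angular":[0,0,0],"offset":[-0.026,0,-0.12],"grip":0},{"angular":[0,0,0],"offset":[-0.032,0,-0.15],"grip":0},{"angular":[0.7,0.6,7],"offset":[-0.034,-0.012,-0.17],"grip":0},{"angular":[1.4,1.3,14],"offset":[-0.037,-0.024,-0.19],"grip":0},{"angular":[2.1,1.9,20],"offset":[-0.04,-0.036,-0.21],"grip":0},{"angular":[2.8,2.4,27],"offset":[-0.043,-0.048,-0.23],"grip":0},{"angular":[3.6,3.1,34],"offset":[-0.046,-0.06,-0.25],"grip":0},{"angular":[4.3,3.8,41],"offset":[-0.049,-0.072,-0.265],"grip":0},{"angular":[5,4.4,48],"offset":[-0.052,-0.084,-0.27],"grip":0},{"angular":[5.8,5,55],"offset":[-0.054,-0.098,-0.27],"grip":0},{"angular":[6.5,5.7,62],"offset":[-0.054,-0.098,-0.27],"grip":0},{"angular":[7.2,6.3,69],"offset":[-0.054,-0.098,-0.27],"grip":0},{"angular":[8,7,76],"offset":[-0.054,-0.098,-0.27],"grip":0},{"angular":[8.7,7.6,83],"offset":[-0.054,-0.098,-0.27],"grip":0},{"angular":[9.5,8.3,90],"offset":[-0.054,-0.098,-0.27],"grip":0},{"angular":[10.2,8.9,96.9],"offset":[-0.054,-0.098,-0.27],"grip":0}]'
python3 - <<'E'
from h import *
print(state()['opening'],state()['joints'].round(2),state()['tcp_rot'].round(3));go(.41,-.28,.47,0);go(.41,0,.47,0);go(.557,.1305,.45,0)
E
```

```text
time_s: 27.15
ee_pos: [0.4493, -0.3598, 0.4602]
tcp_rot: [1.0, -0.003, -0.001, -0.002]
wrist_force: [-0.4, 0.6, -2.1]
opening: 0.033
grasp_force: 30.0
0.03296924649106196 [ 1.19  0.37 -0.72  1.67  0.25  1.2  -1.16] [ 1.    -0.003 -0.001 -0.002]
t 27.1 ee [ 0.4493 -0.3598  0.4602] offset [-0.0397 -0.0796 -0.0095] ang [-0.2  0.1 -0.3] psi now -0.3
t 27.1 ee [ 0.4493 -0.3598  0.4602] offset [-0.0414 -0.3596 -0.0086] ang [-0.2  0.1 -0.3] psi now -0.3
t 27.1 ee [ 0.4493 -0.3598  0.4602] offset [ 0.1049 -0.4909  0.0116] ang [-0.2  0.1 -0.3] psi now -0.3
```

```bash
python3 -m jog '[{"angular":[0,0,0],"offset":[-0.015,-0.03,-0.01],"grip":0},{"angular":[0,0,0],"offset":[-0.03,-0.06,-0.01],"grip":0},{"angular":[0,0,0],"offset":[-0.04,-0.09,-0.01],"grip":0},{"angular":[0,0,0],"offset":[-0.04,-0.12,-0.01],"grip":0},{"angular":[0,0,0],"offset":[-0.04,-0.155,-0.01],"grip":0},{"angular":[0,0,0],"offset":[-0.04,-0.19,-0.01],"grip":0},{"angular":[0,0,0],"offset":[-0.04,-0.225,-0.01],"grip":0},{"angular":[0,0,0],"offset":[-0.04,-0.26,-0.01],"grip":0},{"angular":[0,0,0],"offset":[-0.04,-0.295,-0.01],"grip":0},{"angular":[0,0,0],"offset":[-0.04,-0.33,-0.01],"grip":0},{"angular":[0,0,0],"offset":[-0.04,-0.365,-0.01],"grip":0},{"angular":[0,0,0],"offset":[-0.04,-0.4,-0.01],"grip":0},{"angular":[0,0,0],"offset":[-0.035,-0.435,-0.005],"grip":0},{"angular":[0,0,0],"offset":[-0.015,-0.465,0],"grip":0},{"angular":[0,0,0],"offset":[0.015,-0.485,0],"grip":0},{"angular":[0,0,0],"offset":[0.045,-0.491,0],"grip":0},{"angular":[0,0,0],"offset":[0.075,-0.491,0],"grip":0},{"angular":[0,0,0],"offset":[0.105,-0.491,0],"grip":0},{"angular":[0,0,0],"offset":[0.105,-0.491,0],"grip":0},{"angular":[0,0,0],"offset":[0.105,-0.491,0],"grip":0}]'
python3 - <<'E'
from h import *
print(state()['opening'],state()['joints'].round(2));go(.557,.1305,.23,0)
E
```

```text
time_s: 28.82
ee_pos: [0.5555, 0.1305, 0.4598]
tcp_rot: [1.0, -0.0, -0.002, -0.001]
wrist_force: [-0.1, 1.3, -2.7]
opening: 0.0327
grasp_force: 30.0
0.03273123788822126 [ 0.51  0.47 -1.05  1.68  0.42  1.25 -2.2 ]
t 28.8 ee [0.5555 0.1305 0.4598] offset [0.0023 0.0006 0.2298] ang [-0.2  0.2 -0. ] psi now -0.0
```

```bash
python3 -m jog '[{"angular":[0,0,0],"offset":[0.002,0,0.03],"grip":0},{"angular":[0,0,0],"offset":[0.002,0,0.07],"grip":0},{"angular":[0,0,0],"offset":[0.002,0,0.11],"grip":0},{"angular":[0,0,0],"offset":[0.002,0,0.15],"grip":0},{"angular":[0,0,0],"offset":[0.002,0,0.185],"grip":0},{"angular":[0,0,0],"offset":[0.002,0,0.21],"grip":0},{"angular":[0,0,0],"offset":[0.002,0,0.22],"grip":0},{"angular":[0,0,0],"offset":[0.002,0,0.22],"grip":0}]'
python3 - <<'E'
from h import *
_,s=save('wrist','w11.png',s=1.2)
go(.557,.1305,.1965,0)
E
```

```text
time_s: 29.48
ee_pos: [0.5549, 0.1303, 0.2393]
tcp_rot: [1.0, 0.0, -0.003, -0.0]
wrist_force: [-0.3, -0.1, -1.7]
opening: 0.0332
grasp_force: 30.0
t 29.5 ee [0.556  0.1309 0.2413] offset [0.0011 0.0004 0.0448] ang [-0.1  0.1 -0. ] psi now -0.0
```

View pics/w11.png

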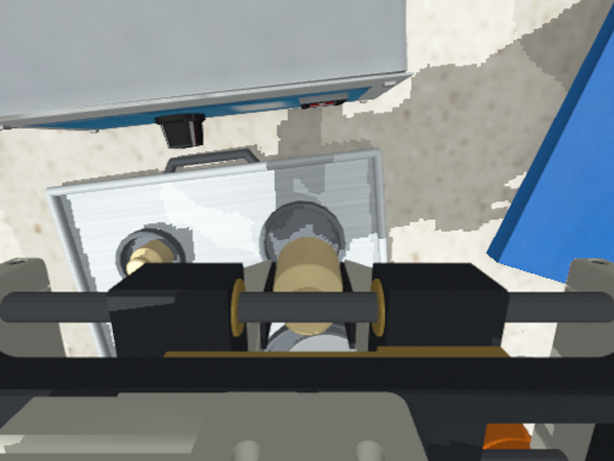

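The nest is centred at column 302 and the weight hangs at 308, so I shift 2 mm left and lower.

```bash
python3 -m jog '[{"angular":[0,0,0],"offset":[0.001,-0.002,0.015],"grip":0},{"angular":[0,0,0],"offset":[0.001,-0.002,0.028],"grip":0},{"angular":[0,0,0],"offset":[0.001,-0.002,0.036],"grip":0},{"angular":[0,0,0],"offset":[0.001,-0.002,0.041],"grip":0},{"angular":[0,0,0],"offset":[0.001,-0.002,0.044],"grip":0},{"angular":[0,0,0],"offset":[0.001,-0.002,0.045],"grip":0},{"angular":[0,0,0],"offset":[0.001,-0.002,0.046],"grip":0},{"angular":[0,0,0],"offset":[0.001,-0.002,0.046],"grip":0}]'
```

```text
time_s: 30.2
ee_pos: [0.5592, 0.133, 0.1969]
tcp_rot: [1.0, -0.001, 0.002, -0.0]
wrist_force: [-1.1, -2.3, 9.7]
opening: 0.0325
grasp_force: 30.0
```

Touching the floor at the expected height. Release and retreat straight up.

```bash
python3 -m jog '[{"angular":[0,0,0],"offset":[0,0,-0.001],"grip":0},{"angular":[0,0,0],"offset":[0,0,-0.001],"grip":0.6},{"angular":[0,0,0],"offset":[0,0,-0.001],"grip":0.6},{"angular":[0,0,0],"offset":[0,0,-0.001],"grip":0.6},{"angular":[0,0,0],"offset":[0,0,-0.001],"grip":0.6},{"angular":[0,0,0],"offset":[0,0,-0.001],"grip":0.6},{"angular":[0,0,0],"offset":[0,0,-0.02],"grip":0.6},{"angular":[0,0,0],"offset":[0,0,-0.06],"grip":0.6},{"angular":[0,0,0],"offset":[0,0,-0.1],"grip":0.6},{"angular":[0,0,0],"offset":[0,0,-0.14],"grip":0.6},{"angular":[0,0,0],"offset":[0,0,-0.18],"grip":0.6},{"angular":[0,0,0],"offset":[0,0,-0.22],"grip":0.6},{"angular":[0,0,0],"offset":[-0.04,-0.01,-0.25],"grip":0.6},{"angular":[0,0,0],"offset":[-0.08,-0.02,-0.25],"grip":0.6},{"angular":[0,0,0],"offset":[-0.12,-0.02,-0.25],"grip":0.6},{"angular":[0,0,0],"offset":[-0.12,-0.02,-0.25],"grip":0.6}]'
python3 - <<'E'
from h import *
save('wrist','w12.png',s=1.5)
E
```

```text
time_s: 31.53
ee_pos: [0.4312, 0.1551, 0.4442]
tcp_rot: [1.0, 0.003, -0.002, 0.002]
wrist_force: [-0.9, -0.2, -0.8]
opening: 0.0552
grasp_force: 0.0
```

View pics/w12.png

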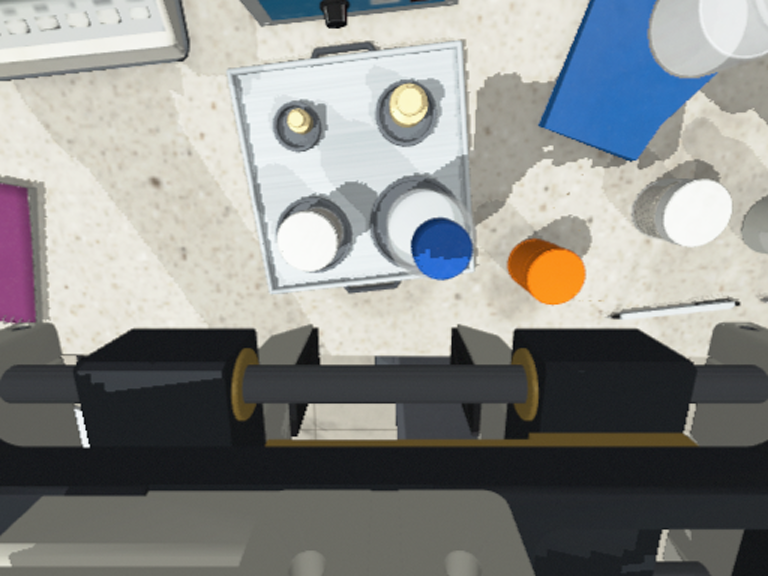

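All four stand upright in their nests: small weight (299,121), big weight (409,103), jar (308,240), bottle cap (441,248). The gripper is clear, and each floor contact came at the expected height apart from the small weight, which dropped about 5 mm into its ring. Handing in.

```bash
python3 -c "
from workcell import *
print(hand_in())"
```

```text
the job is handed in; nothing more can be done
None
```

I packed the bottle, slim jar and both weights upright in their own nests, didn't touch the squat jar or the white bottle, and handed the job in at about 32 s of robot time; the hand-in returned no verdict.

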